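Lock the tilting weld jig and hold a patch plate flush for tacking

TASK

Swing the jig's keeper bar fully shut into its detent. Then pick up the patch plate by its orange tab and press it gently, with about 10 N, flat and flush on the sloped sheet, over the black opening and square inside the yellow outline, without shifting the sheet's tilt or disturbing the spray can, hammer and angle-iron offcut. Do not let go: finish while still gripping the plate and pushing it against the sheet.

Things in the scene. Friction and masses are not known exactly. Their poses are not given: they have to be found in the camera images.
- keeper_knob (a point): Centre of the red knob (24 mm diameter, 38 mm tall, this point 83 mm above the table) on a 22 mm tall thin stem at the free end of the keeper bar, a flat steel bar 136 x 20 x 12 mm lying 30 to 42 mm above the table on the left (+y) side of the jig. Pinch the knob from above.
- keeper_pivot (a point): Point on the keeper bar's upright hinge axis, at the knob's height (83 mm above the table), 115 mm from the knob. Seen from above, the open bar stands out to the left of the jig; it swings shut counter-clockwise (knob towards the robot and in to the jig).
- keeper (a joint): Angle of the keeper bar, rad: 0 = shut against the yellow stop, the bar pointing along -x of the jig; grows clockwise seen from above as it opens, to 1.3 at most. It stays where it is left. From about 0.16 to 0.09 a spring ball resists (about 6 N at the knob); below that it snaps in and stays shut.
- jig: Fixed welding jig, grey base with blue brackets; origin at table height under its middle. Base 180 mm (x, -90 to 90) by 235 mm (y, -95 to 140), 12 mm thick. Keeper hinge axis at x 60, y 115 mm; two blue uprights at x 54, y -78 and 78 mm, up to 112 mm high; a yellow stop at x -65, y 95 mm, 48 mm high. Its x axis points up the slope (horizontally), y to the left.
- face (a point): Centre of the top of the jig's tilted aluminium sheet, 130 (x) x 140 (y) x 8 mm, held by a very stiff hinge at its lower edge. A black 44 x 28 mm opening (painted) and a yellow outline, 89 x 71 mm, are centred here. x points up the slope, away from the robot, y level to the left, z along the outward normal, which leans towards the robot by 0.38 to 0.62 rad, different every time.
- plate_grip (a point): Middle of the orange tab of the loose patch plate, 34 mm above the plate's underside. Tab: 14 mm thick (y), 32 mm long (x), top 52 mm above the underside. Steel plate 80 (x) x 62 (y) x 5 mm, 0.2 to 0.4 kg in all, lying flat on the table, tab upright; z up out of the plate, x along its long side, which goes along the slope, either end up.
- plate_foot (a point): Centre of the underside of the patch plate, with the same axes as plate_grip.
- plate: The patch plate as a whole, origin at the centre of its underside.
- spray_can: Bystander: spray can, 60 mm in diameter and 170 mm tall, upright; origin under its middle.
- hammer: Bystander: hammer lying flat, 240 mm long along its x axis; origin under its middle.
- offcut: Bystander: piece of angle iron, 110 mm long (x), 40 mm wide and 40 mm high; origin under its middle.
Mind the look-alikes: they are no part of the job. Leave any brown look-alike of the plate alone.

How it is judged:
By the outcome, as a careful person would: the job done as asked, in the order asked, and still so for the second after the job is handed in, while the arm keeps its last pose, push and grip.
It also fails if it takes over 54 s, if anything falls off the work surface, if the arm or the gripper's body presses on something with over 40 N, if the wrist force passes 120 N, or if a joint passes its speed limit or range.

ROBOT

A 6-joint arm with a two-finger parallel gripper is mounted at the origin on the work surface. World frame = base frame: x ahead of the robot, y to its left, z up, the work surface at z = 0. Lengths are in m, angles in rad, forces in N, time in s.
With the tool pointing down it reaches from about 0.35 to 0.85 m from the base axis. Payload 8.1 kg.
Tool frame: the origin (TCP) lies on the centre line of the jaws, within the pads' length; the fingertips stand robot.finger_overhang ahead of it and the grasp point (between the pads) lies 5 mm behind it (robot.finger_overhang is the distance from the TCP to the fingertips, in m); z points along the fingers, y is the direction in which the jaws open and shut (so a half turn about z gives the same grasp; the last joint's range is limited). The gripper opens to 93 mm and grips with 3 to 60 N. Pads are 15 mm wide; open, the fingers measure 128 mm over their backs; the gripper's body (75 mm by 188 mm) begins 65 mm behind the grasp point.
Start: joints at [1.223, 0.13, 1.488, -0, 1.523, -0.085], TCP at [0.156, 0.579, 0.233] pointing down, gripper open.
Joint ranges: [-2.96, 2.96], [-0.89, 2.26], [0.02, 2.5], [-1.34, 4.48], [0, 2.73], [-2.66, 2.66]. Speed limits (rad/s): [2.39, 2.39, 2.79, 3.14, 3.14, 3.14].

INTERFACE

Orientations are given as a rotation vector (axis times angle).
In Python, from plant import robot gives the robot as it stands. The module is installed in compiled form; this text tells all that it offers.
- The arm moves only by the tool carry_out, never from a script. Its argument "commands" is a list that holds one entry, the list of rows, each a list of 4 numbers: the shift along the tool's x, y, z in cm, then the turn about the tool's z in degrees. In form: [[[tx, ty, tz, roll], ...]]. A call has 1 to 20 rows; each row shifts and turns the commanded pose from where the row before left it, along the tool's axes as they then stand; what a row does not reach is not made up. A row lasts 1/12 s, in which the tool goes at most 41.7 mm and 7.16 degrees, less where a joint would pass 70% of its speed; a pose out of reach is approached as far as the arm can. A call is refused whole if a number of a shift passes 4.17 or a number of a turn 7.16, either way. A call with a gripper value outside its range is refused whole. "claw" is the finger opening in cm, from 0 to 9.3, set as the call begins (left out, the last holds). The fingers move at their own pace and stop on an object; "grip_force" is the grip in N (left out, the last holds). Time passes only in rows, so rows that do not move let the fingers close. It gives the time, the measured TCP pose, the force and the opening at its end, in the units of the state.
- robot.read_state(): the state, without advancing time (a new reading comes with each control period).
- robot.read_camera(name): name is "side" or "top" or "wrist"; returns the picture (480x640x3 uint8, red, green, blue); there is no depth.
- robot.camera_params(name): a dict with "mtx" (3x3 intrinsics, pixels), "dist_coeffs" ([k1, k2, p1, p2, k3] as OpenCV has them; the pictures are not rectified), "R" (3x3) and "t" (3): a world point X has camera coordinates R X + t. Camera axes: x right, y down, z forward; pixel columns grow to the right and rows downward; lengths in m; the calibration is good to about 2 mm. A picture is of the moment at which its call begins: read the wrist's pose just before it. camera_params takes no time and is no camera call; for the wrist camera it gives the pose at the moment of the call.
- robot.close_job(): hands the job in, once; it reports no verdict.
The state is a dict: "t": time; "q": joint angles; "dq": joint speeds; "joint_torque": joint torques, N m; "tool_pos": TCP position; "orientation": TCP orientation; "force": force on the tool from outside, world axes, zero at the start; "wrist_torque": the same for the moment, N m; "opening": finger opening in m.
Only numpy, scipy, OpenCV 4.12 (cv2) and the standard library are available. Lean on these libraries where they do the work, as an engineer would, in place of code of your own. Each camera call takes 0.05 s, during which the arm holds its last target.

## Working session

There is one attempt and no reset: what is moved stays moved. The work goes in short steps, Python scripts to look and compute and a tool call to move; the robot and the scene stay as the last step left them, time stands still between calls to the robot, and variables do not carry over. Pictures are saved under pics/ and viewed, and the job is handed in when it is done.

Besides the shell and the picture viewer there is one more tool, called after "Call:" as name(argument=value, ...) on one line, values as JSON. carry_out: Moves the arm, as the interface text tells. Its arguments: {"type":"object","properties":{"commands":{"type":"array","items":{"type":"array","items":{"type":"array","items":{"type":"number"}}}},"claw":{"type":"number"},"grip_force":{"type":"number"}},"required":["commands"]}

```bash
mkdir -p pics; ls; python3 - <<'E'
from plant import robot
import cv2
s=robot.read_state(); print(s); print(robot.finger_overhang)
for n in ("side","top","wrist"):
    p=robot.camera_params(n); print(n,p)
    im=robot.read_camera(n); cv2.imwrite(f"pics/{n}0.png",im[:,:,::-1])
E
```

```text
pics
{'t': 0.0, 'q': array([ 1.22259574e+00,  1.31164345e-01,  1.48927109e+00,  5.04668022e-06,
        1.52297136e+00, -8.54040403e-02]), 'dq': array([ 0.00137676, -0.00039244, -0.00066752, -0.00217642,  0.00026837,
       -0.00140294]), 'joint_torque': array([-2.33260354e-03, -5.59837425e+01, -4.91757274e+01,  7.67346891e-02,
        3.54565296e-02, -1.50091469e-04]), 'tool_pos': array([0.15566577, 0.57890331, 0.23159001]), 'orientation': array([-4.11561457e-01, -3.11411803e+00,  2.78088961e-03]), 'force': array([-0.41354275, -0.67965356,  0.16770336]), 'wrist_torque': array([ 0.01820472, -0.02313074, -0.0102688 ]), 'opening': 0.09304829318238851}
0.014
side {'mtx': array([[484.08630752,   0.        , 318.31547247],
       [  0.        , 484.08630752, 244.71633868],
       [  0.        ,   0.        ,   1.        ]]), 'dist_coeffs': array([-0.02087254,  0.        ,  0.        ,  0.        ,  0.        ]), 'R': array([[ 0.99629205, -0.08455193,  0.01590953],
       [-0.04450864, -0.6647709 , -0.74572021],
       [ 0.07362828,  0.74224701, -0.66606926]]), 't': array([-0.52417478,  0.
[... 238 characters left out ...]
0.        , 0.        , 0.        ]), 'R': array([[ 0.02343124, -0.99956899, -0.01768651],
       [-0.99577838, -0.02176455, -0.08917245],
       [ 0.08874908,  0.01970127, -0.99585916]]), 't': array([0.00729214, 0.54810645, 1.25738567])}
wrist {'mtx': array([[372.30043027,   0.        , 319.8256176 ],
       [  0.        , 372.30043027, 233.88657437],
       [  0.        ,   0.        ,   1.        ]]), 'dist_coeffs': array([-0.00445743,  0.        ,  0.        ,  0.        ,  0.        ]), 'R': array([[ 0.25924473,  0.96581075, -0.0013252 ],
       [ 0.92535237, -0.24799137,  0.28674602],
       [ 0.27661375, -0.07556367, -0.95800572]]), 't': array([-0.59906479, -0.03321817,  0.39302537])}
```

View pics/side0.png

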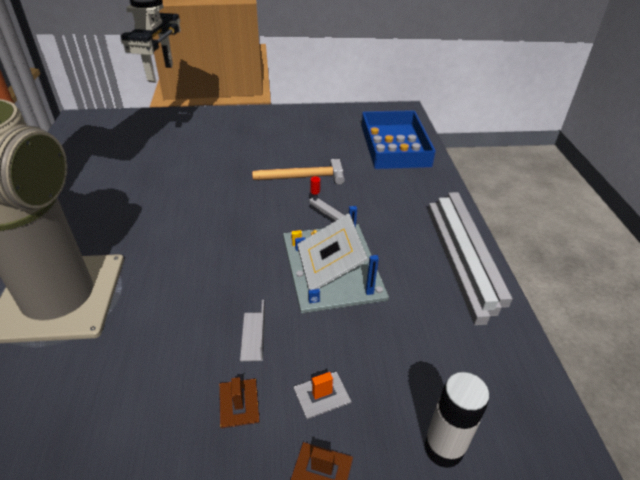

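View pics/top0.png

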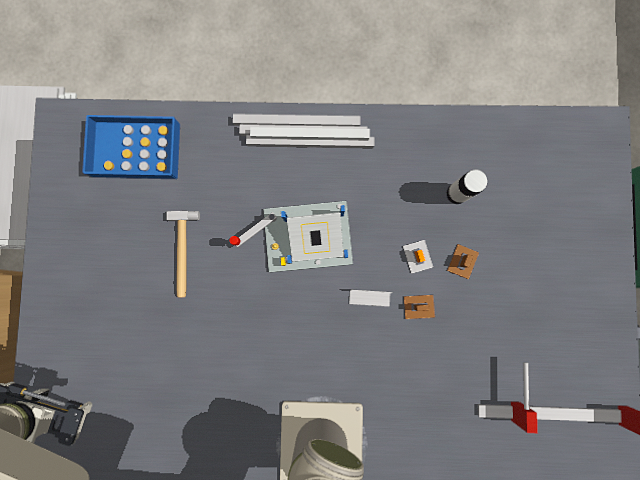

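View pics/wrist0.png

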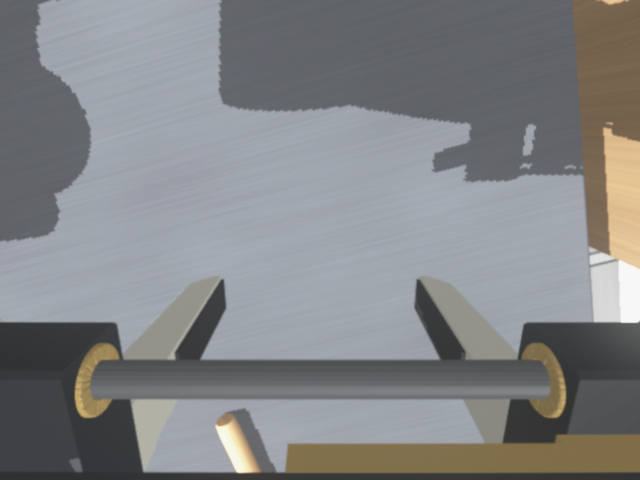

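The side view shows the red knob at (315,186), the jig centre near (333,255), the grey plate with the orange tab at (322,385) and brown look-alikes at (238,395) and (322,460). In the top view the knob is at (234,240), the orange tab at (419,256), and the brown ones at (463,260) and (420,306). The grey plate with the bright orange tab is the one meant. I'll confirm it in enlarged crops.

```bash
python3 - <<'E'
import cv2,numpy as np
a=cv2.imread("pics/top0.png"); s=cv2.imread("pics/side0.png")
def crop(im,x0,y0,x1,y1,k): return cv2.resize(im[y0:y1,x0:x1],None,fx=k,fy=k,interpolation=cv2.INTER_CUBIC)
cv2.imwrite("pics/c1.png",crop(a,220,190,360,290,5))
cv2.imwrite("pics/c2.png",crop(a,340,230,480,320,5))
cv2.imwrite("pics/c3.png",crop(s,270,160,400,320,3.75*0.98))
cv2.imwrite("pics/c4.png",crop(s,210,350,370,480,4.5))
E
```

```text
(no output)
```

View pics/c1.png

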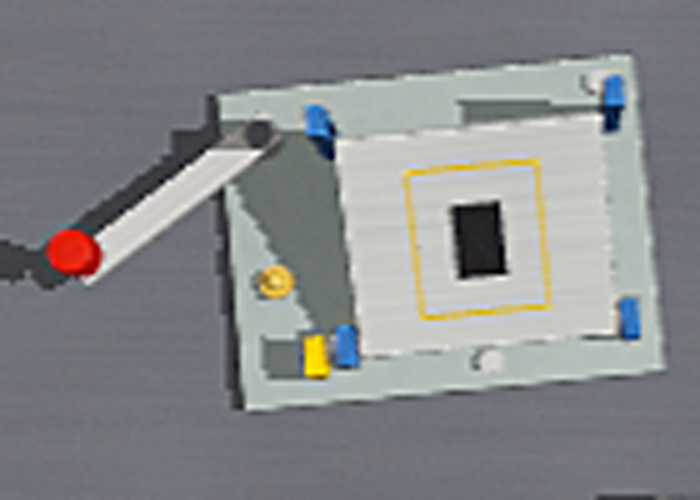

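View pics/c2.png

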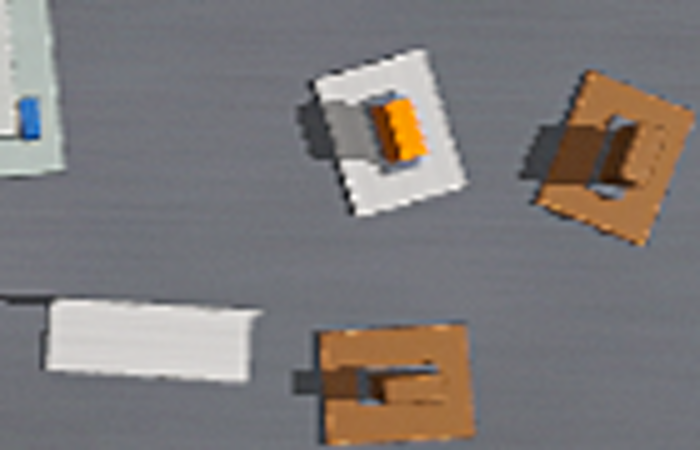

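View pics/c3.png

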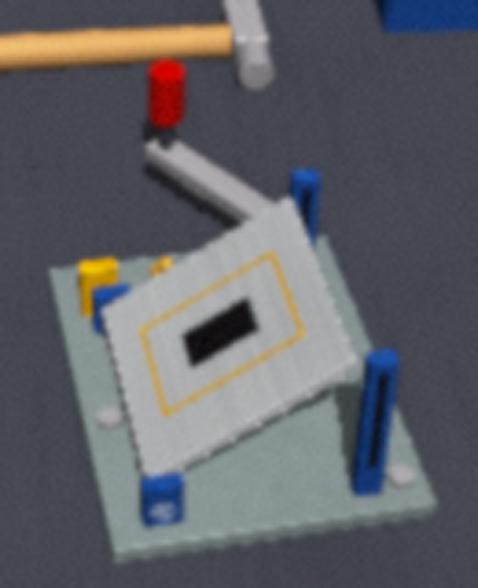

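View pics/c4.png

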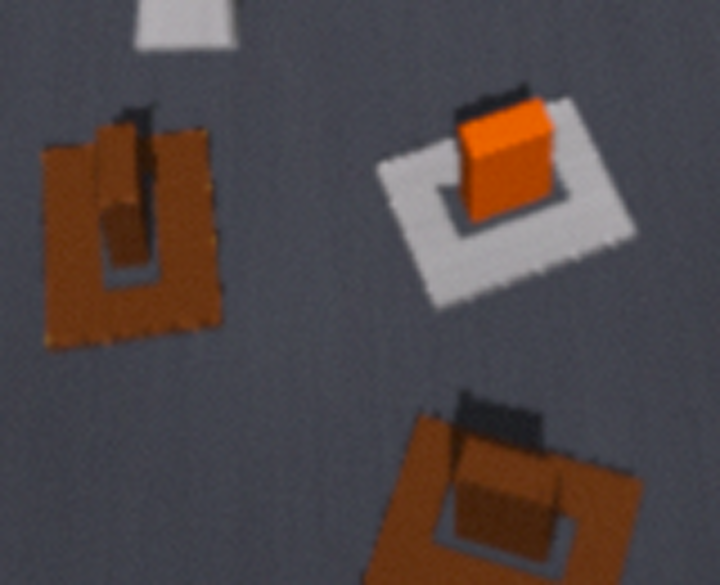

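```bash
cat > h.py <<'E'
import numpy as np,cv2,glob,pickle
from scipy.spatial.transform import Rotation as Rot
from scipy.optimize import least_squares
def snap(name,fn):
    from plant import robot
    p=robot.camera_params(name); s=robot.read_state(); im=robot.read_camera(name)
    cv2.imwrite(f"pics/{fn}.png",im[:,:,::-1]); pickle.dump((p,s),open(f"pics/{fn}.pkl","wb")); return im,p,s
def proj(p,X):
    X=np.atleast_2d(X).astype(float); rv=cv2.Rodrigues(p["R"])[0]
    return cv2.projectPoints(X,rv,p["t"],p["mtx"],p["dist_coeffs"])[0].reshape(-1,2)
def tri(obs): # [(p,uv),...]
    A=[];b=[]
    for p,uv in obs:
        n=cv2.undistortPoints(np.array([[uv]],float),p["mtx"],p["dist_coeffs"]).ravel()
        d=p["R"].T@np.r_[n,1];d/=np.linalg.norm(d);c=-p["R"].T@p["t"];P=np.eye(3)-np.outer(d,d);A.append(P);b.append(P@c)
    X=np.linalg.solve(sum(A),sum(b)); return X,[np.round(proj(p,X)[0]-uv,1) for p,uv in obs]
def onz(p,uv,z):
    n=cv2.undistortPoints(np.array([[uv]],float),p["mtx"],p["dist_coeffs"]).ravel()
    d=p["R"].T@np.r_[n,1];c=-p["R"].T@p["t"]; return c+d*(z-c[2])/d[2]
def crop(fn,x0,y0,x1,y1,k,out):
    im=cv2.imread(f"pics/{fn}.png"); cv2.imwrite(f"pics/{out}.png",cv2.resize(im[y0:y1,x0:x1],None,fx=k,fy=k,interpolation=cv2.INTER_CUBIC))
def uc(c,x0,y0,k): return ((c[0]+.5)/k-.5+x0,(c[1]+.5)/k-.5+y0)
E
python3 - <<'E'
from h import *
from plant import robot
T=robot.camera_params("top");S=robot.camera_params("side");np.set_printoptions(precision=4,suppress=True)
t=lambda x,y:uc((x,y),220,190,5)
s=lambda x,y:uc((x,y),270,160,3.675)
for n,a,b in [("knobtop",(76,247),(168,66)),("op",(479,240),(220,332)),("out_UL",(405,171),(274,253)),("out_UR",(537,160),(302,335)),("out_LR",(548,304),(167,413)),("out_LL",(424,319),(141,330)),
 ("sheetUL",(334,138),(291,200)),("sheetUR",(605,114),(357,358)),("sheetLR",(617,336),(150,472)),("sheetLL",(360,357),(104,308)),
 ("baseFR",(664,370),(118,556)),("baseFL",(245,410),(52,270)),("baseBR",(630,55),(435,508)),("baseBL",(218,95),(322,237))]:
    print(n,*tri([(T,t(*a)),(S,s(*b))]))
t=lambda x,y:uc((x,y),340,230,5)
s=lambda x,y:uc((x,y),210,350,4.5)
for n,a,b in [("tabtop",(406,130),(505,124)),("pA",(426,49),(636,235)),("pB",(466,185),(436,306)),("pC",(356,214),(377,164)),("pD",(314,82),(572,98))]:
    print(n,*tri([(T,t(*a)),(S,s(*b))]))
print(-robot.camera_params("wrist")["R"].T@robot.camera_params("wrist")["t"])
E
```

```text
knobtop [0.5387 0.2338 0.1055] [array([-0. ,  0.5]), array([ 0.5, -0. ])]
op [0.5507 0.0255 0.0694] [array([-0. ,  0.3]), array([ 0.4, -0. ])]
out_UL [0.5844 0.0647 0.0916] [array([-0. ,  0.2]), array([ 0.3, -0. ])]
out_UR [ 0.5912 -0.0045  0.0921] [array([-0. ,  0.4]), array([ 0.6, -0.1])]
out_LR [ 0.5188 -0.0122  0.0461] [array([-0. ,  0.3]), array([ 0.5, -0. ])]
out_LL [0.5092 0.0548 0.0468] [array([-0. ,  0.3]), array([ 0.4, -0. ])]
sheetUL [0.5992 0.102  0.0995] [array([-0. ,  0.5]), array([ 0.7, -0.1])]
sheetUR [ 0.6141 -0.0393  0.1065] [array([-0.1,  0.4]), array([ 0.6, -0.1])]
sheetLR [ 0.5047 -0.0502  0.0406] [array([ 0. , -0.4]), array([-0.6,  0. ])]
sheetLL [0.489  0.09   0.0335] [array([-0. ,  0.1]), array([ 0.1, -0. ])]
baseFR [ 0.487  -0.0779  0.0067] [array([ 0., -0.]), array([-0.,  0.])]
baseFL [0.4594 0.1551 0.0093] [array([ 0. , -0.1]), array([-0.1,  0. ])]
baseBR [ 0.6631 -0.0556  0.0061] [array([-0.1,  0.4]), array([ 0.6, -0.1])]
baseBL [0.6346 0.1762 0.0094] [array([-0.1,  0.6]), array([ 0.7, -0.1])]
tabtop [ 0.5099 -0.2581  0.0525] [array([-0. ,  0.3]), array([ 0.5, -0. ])]
pA [ 0.5579 -0.2785  0.0057] [array([-0. ,  0.5]), array([ 0.8, -0.1])]
pB [ 0.4826 -0.3008  0.0056] [array([-0. ,  0.4]), array([ 0.7, -0.1])]
pC [ 0.4647 -0.2406  0.0038] [array([0. , 0.6]), array([ 1. , -0.1])]
pD [ 0.5397 -0.2169  0.0033] [array([ 0. , -0.1]), array([-0.1,  0. ])]
[0.0773 0.6001 0.3854]
```

```bash
cat >> h.py <<'E'
def plan(target,heading,n,start=None):
    """heading of tool y in deg (None keep). constant-velocity rows; prints rows"""
    from plant import robot
    s=robot.read_state(); p=s["tool_pos"].copy(); R=Rot.from_rotvec(s["orientation"]).as_matrix()
    h=np.degrees(np.arctan2(R[1,1],R[0,1])); print("t",round(s["t"],2),"pos",p.round(4),"head",h.round(1),"tilt",(R[:,2]).round(4),"q6",s["q"][5].round(2))
    dh=0 if heading is None else (heading-h+90)%180-90
    rows=[]; roll=round(-dh/n,1)
    for i in range(n):
        d=R.T@((np.array(target)-p)/(n-i)); d=np.round(d*100,2); rows.append([*map(float,d),roll])
        p=p+R@(d/100); R=R@Rot.from_euler("z",roll,degrees=True).as_matrix()
    print(json.dumps([rows])); print("end",p.round(4))
import json
E
python3 - <<'E'
from h import *
plan([.52,.20,.25],39.5,18)
E
```

```text
t 0.15 pos [0.1557 0.579  0.2318] head 74.9 tilt [-5.0e-04 -1.3e-03 -1.0e+00] q6 -0.09
[[[-2.5, -1.51, -0.1, 2.0], [-2.55, -1.42, -0.1, 2.0], [-2.6, -1.33, -0.1, 2.0], [-2.65, -1.24, -0.1, 2.0], [-2.69, -1.14, -0.1, 2.0], [-2.72, -1.05, -0.1, 2.0], [-2.76, -0.95, -0.1, 2.0], [-2.79, -0.86, -0.1, 2.0], [-2.82, -0.76, -0.1, 2.0], [-2.85, -0.66, -0.1, 2.0], [-2.87, -0.56, -0.1, 2.0], [-2.88, -0.46, -0.1, 2.0], [-2.9, -0.36, -0.1, 2.0], [-2.91, -0.26, -0.1, 2.0], [-2.92, -0.16, -0.1, 2.0], [-2.92, -0.06, -0.09, 2.0], [-2.92, 0.05, -0.1, 2.0], [-2.91, 0.15, -0.09, 2.0]]]
end [0.52 0.2  0.25]
```

Call:
carry_out(commands=[[[-2.5,-1.5,-0.1,2.0],[-2.55,-1.4,-0.1,2.0],[-2.6,-1.3,-0.1,2.0],[-2.65,-1.2,-0.1,2.0],[-2.7,-1.1,-0.1,2.0],[-2.7,-1.0,-0.1,2.0],[-2.75,-0.95,-0.1,2.0],[-2.8,-0.85,-0.1,2.0],[-2.8,-0.75,-0.1,2.0],[-2.85,-0.65,-0.1,2.0],[-2.85,-0.55,-0.1,2.0],[-2.9,-0.45,-0.1,2.0],[-2.9,-0.35,-0.1,2.0],[-2.9,-0.25,-0.1,2.0],[-2.9,-0.15,-0.1,2.0],[-2.9,-0.05,-0.1,2.0],[-2.9,0.05,-0.1,2.0],[-2.9,0.15,-0.1,2.0],[0,0,0,0],[0,0,0,0]]], claw=5.0, grip_force=15)

```text
t: 1.82
tool_pos: [0.521, 0.2024, 0.2501]
orientation: [-1.357, -2.832, 0.001]
force: [0.1, 0.3, 0.2]
opening: 0.0503
```

```bash
python3 - <<'E'
from h import *
im,p,s=snap("wrist","w1"); print(s["tool_pos"],s["force"],s["opening"])
print(proj(p,[[.5387,.2338,.105],[.609,.1485,.042]]))
plan([.52,.20,.25],39.5,4)
E
```

```text
[0.52103161 0.20239634 0.25011288] [0.09324953 0.25597296 0.15702759] 0.05033082652179633
[[361.63728167 208.33629452]
 [353.18139902 296.54189216]]
t 1.87 pos [0.5204 0.2033 0.2502] head 38.9 tilt [-1.1e-03  1.0e-04 -1.0e+00] q6 -0.4
[[[-0.06, -0.06, 0.0, -0.2], [-0.06, -0.06, 0.01, -0.2], [-0.06, -0.06, 0.0, -0.2], [-0.05, -0.06, 0.01, -0.2]]]
end [0.52 0.2  0.25]
```

View pics/w1.png

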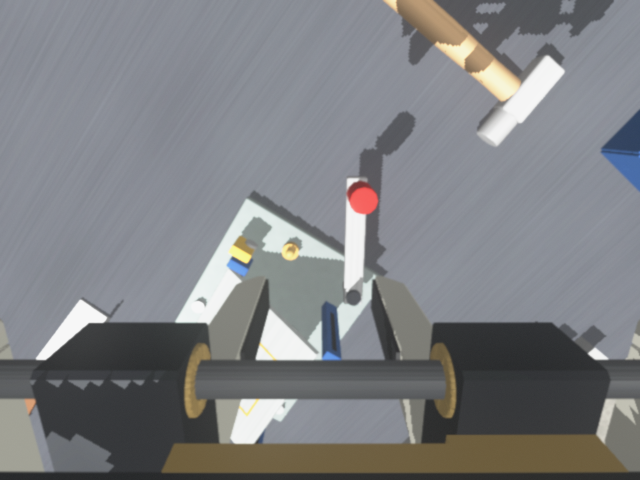

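```bash
python3 - <<'E'
from h import *
np.set_printoptions(precision=4,suppress=True)
im=cv2.cvtColor(cv2.imread("pics/w1.png"),cv2.COLOR_BGR2HSV)
for fn in ("w1","top0","side0"):
    im=cv2.imread(f"pics/{fn}.png").astype(int); m=((im[:,:,2]>120)&(im[:,:,1]<70)&(im[:,:,0]<70)).astype(np.uint8)
    m[420:]=0
    n,l,st,c=cv2.connectedComponentsWithStats(m)
    for i in range(1,n):
        if st[i,4]>15: print(fn,st[i],c[i])
p,s=pickle.load(open("pics/w1.pkl","rb"))
K=onz(p,(364,197),.102);P=onz(p,(353,297),.042); print(K,P,np.linalg.norm((K-P)[:2]))
crop("w1",320,160,410,320,3.7,"w1c")
crop("top0",225,225,295,255,10,"tk")
E
```

```text
w1 [349 182  22  15  77] [357.6234 188.1429]
top0 [229 236  11   9  78] [234.3077 240.0128]
top0 [527 411  10   9  76] [531.1447 415.4868]
side0 [ 0 87  6 12 34] [ 1.5588 93.8824]
side0 [310 176  11  18 135] [314.9852 183.8741]
side0 [312 377  21  22 239] [322.0042 389.364 ]
[0.5347 0.2419 0.102 ] [0.6092 0.148  0.042 ] 0.11991822028227367
```

View pics/w1c.png

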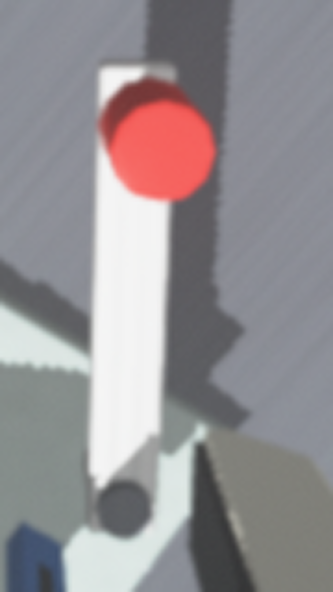

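```bash
python3 - <<'E'
from h import *
np.set_printoptions(precision=4,suppress=True)
from plant import robot
T=robot.camera_params("top");S=robot.camera_params("side")
p,s=pickle.load(open("pics/w1.pkl","rb"))
K=onz(p,(363.7,200.2),.102);P=onz(p,(353.2,297),.042); print(K,P,np.linalg.norm((K-P)[:2]),np.degrees(np.arctan2(*(K-P)[1::-1])))
t=uc((75,250),220,190,5); s=uc((168,68),270,160,3.675)
print(tri([(p,(363.7,200.2)),(S,s)]),tri([(p,(363.7,200.2)),(T,t)]))
print(proj(T,K),t,proj(S,K),s)
plan([*K[:2],.18],None,5)
E
```

```text
[0.5362 0.2398 0.102 ] [0.6094 0.1481 0.042 ] 0.11724443891778984 128.5822170828308
(array([0.5374, 0.2396, 0.0999]), [array([0.6, 0.5]), array([-0.3,  0.1])]) (array([0.54  , 0.2384, 0.0849]), [array([0.1, 0. ]), array([0., 0.])])
[[232.7255 240.4609]] (234.6, 239.6) [[314.6078 177.4076]] (315.35034013605446, 178.13945578231292)
t 1.87 pos [0.5204 0.2033 0.2502] head 38.9 tilt [-0.0011  0.0001 -1.    ] q6 -0.4
[[[0.37, 0.71, 1.4, 0.0], [0.37, 0.7, 1.4, 0.0], [0.36, 0.71, 1.4, 0.0], [0.37, 0.7, 1.41, 0.0], [0.36, 0.71, 1.4, 0.0]]]
end [0.5363 0.2397 0.18  ]
```

Call:
carry_out(commands=[[[0.6,1.2,1.4,0],[0.6,1.2,1.4,0],[0.6,1.15,1.4,0],[0,0,1.8,0],[0,0,0,0],[0,0,2.0,0],[0,0,2.0,0],[0,0,2.0,0],[0,0,2.0,0],[0,0,2.0,0],[0,0,1.0,0],[0,0,0,0],[0,0,0,0]]])

```text
t: 2.95
tool_pos: [0.5365, 0.2402, 0.0811]
orientation: [-1.353, -2.835, 0.0]
force: [0.3, 0.8, -0.2]
opening: 0.0499
```

```bash
python3 - <<'E'
from h import *
im,p,s=snap("wrist","w2"); print(s["tool_pos"],s["force"],s["opening"])
im,p,s=snap("side","s2"); crop("s2",250,110,390,230,5,"s2c")
E
```

```text
[0.53647462 0.24019849 0.08113491] [ 0.30630882  0.81755704 -0.2341856 ] 0.04987179274387652
```

View pics/w2.png

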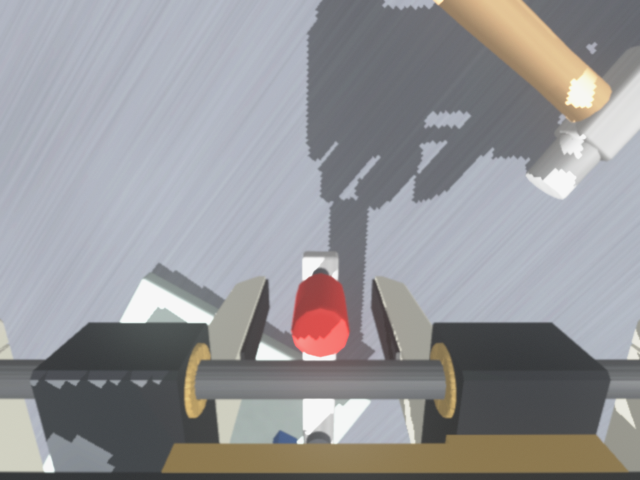

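View pics/s2c.png

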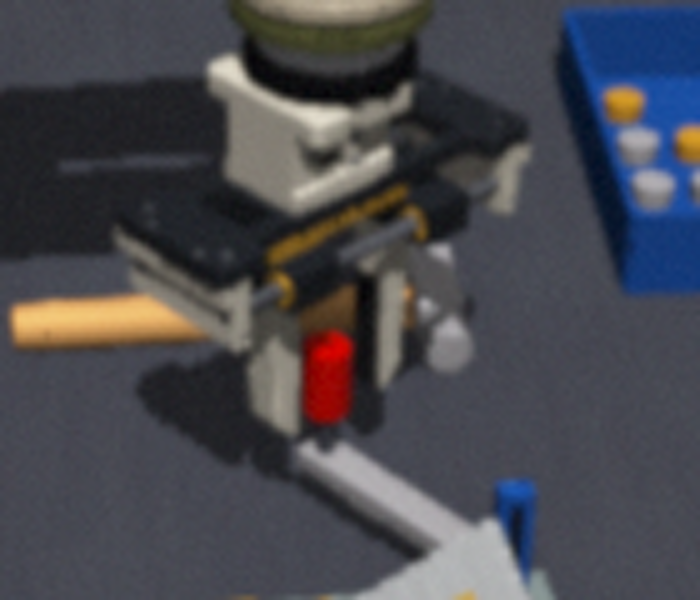

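Call:
carry_out(commands=[[[0,0,0,0],[0,0,0,0],[0,0,0,0],[0,0,0,0],[0,0,0,0],[0,0,0,0]]], claw=1.5, grip_force=15)

```text
t: 3.55
tool_pos: [0.537, 0.2399, 0.081]
orientation: [1.354, 2.835, 0.0]
force: [-0.6, -1.1, 2.1]
opening: 0.0238
```

Call:
carry_out(commands=[[[-0.01,-0.51,0,-2.5],[-0.01,-0.51,0,-2.5],[-0.01,-0.51,0,-2.5],[-0.01,-0.51,0,-2.5],[-0.01,-0.51,0,-2.5],[-0.01,-0.51,0,-2.5],[-0.01,-0.51,0,-2.5],[-0.01,-0.51,0,-2.5],[0,0,0,0]]])

```text
t: 4.3
tool_pos: [0.5099, 0.2091, 0.081]
orientation: [-0.838, -3.028, -0.0]
force: [-2.9, 0.9, 1.2]
opening: 0.0235
```

```bash
python3 - <<'E'
from h import *
plan([.5,.13,.081],97,1)
from plant import robot
p=robot.read_state()["tool_pos"]; print(np.hypot(*(p[:2]-[.609,.148])),np.degrees(np.arctan2(p[1]-.148,p[0]-.609)))
E
```

```text
t 4.3 pos [0.5099 0.2091 0.081 ] head 59.1 tilt [-0.e+00  3.e-04 -1.e+00] q6 -0.73
[[[-3.22, -7.3, -0.01, -37.9]]]
end [0.4999 0.13   0.081 ]
0.11647280922443401 148.33293549875964
```

Call:
carry_out(commands=[[[-0.01,-0.51,0,-2.5],[-0.01,-0.51,0,-2.5],[-0.01,-0.51,0,-2.5],[-0.01,-0.51,0,-2.5],[-0.01,-0.51,0,-2.5],[-0.01,-0.51,0,-2.5],[-0.01,-0.51,0,-2.5],[-0.01,-0.51,0,-2.5],[-0.01,-0.51,0,-2.5],[-0.01,-0.51,0,-2.5],[-0.01,-0.51,0,-2.5],[0,0,0,0]]], grip_force=25)

```text
t: 5.3
tool_pos: [0.4933, 0.1562, 0.0809]
orientation: [-0.096, -3.14, -0.0]
force: [-3.2, 1.9, 5.5]
opening: 0.0238
```

Call:
carry_out(commands=[[[0,-0.4,0,-2],[0,-0.4,0,-2],[0,-0.4,0,-2],[0,-0.4,0,-2],[0,0,0,0],[0,0,0,0]]])

```text
t: 5.8
tool_pos: [0.4937, 0.1387, 0.0809]
orientation: [-0.118, 3.139, -0.005]
force: [-3.3, -6.4, 5.6]
opening: 0.0235
```

```bash
python3 - <<'E'
from h import *
from plant import robot
s=robot.read_state();p=s["tool_pos"]; print(s["force"],np.hypot(*(p[:2]-[.609,.148])),np.degrees(np.arctan2(p[1]-.148,p[0]-.609)))
E
```

```text
[-3.28342295 -6.43670805  5.63814402] 0.11567705930948768 -175.40521561179025
```

Call:
carry_out(commands=[[[0,-0.2,0,-1],[0,-0.2,0,-1],[0,-0.2,0,0],[0,0,0,0]]])

```text
t: 6.13
tool_pos: [0.494, 0.1354, 0.0809]
orientation: [-0.175, 3.136, 0.003]
force: [-2.1, 5.6, 5.4]
opening: 0.0238
```

Call:
carry_out(commands=[[[0,-0.15,0,0],[0,0,0,0],[0,0,0,0]]])

```text
t: 6.38
tool_pos: [0.494, 0.1353, 0.0809]
orientation: [-0.176, 3.136, 0.006]
force: [-2.5, 11.9, 3.4]
opening: 0.0234
```

```bash
python3 - <<'E'
from h import *
from plant import robot
s=robot.read_state();p=s["tool_pos"]; print(s["force"],np.hypot(*(p[:2]-[.609,.148])),np.degrees(np.arctan2(p[1]-.148,p[0]-.609)))
snap("top","t3");snap("side","s3");snap("wrist","w3");crop("t3",220,190,360,290,5,"t3c")
E
```

```text
[-2.52145431 11.94282035  3.35973303] 0.11565772916176867 -173.67676218864193
```

View pics/s3.png

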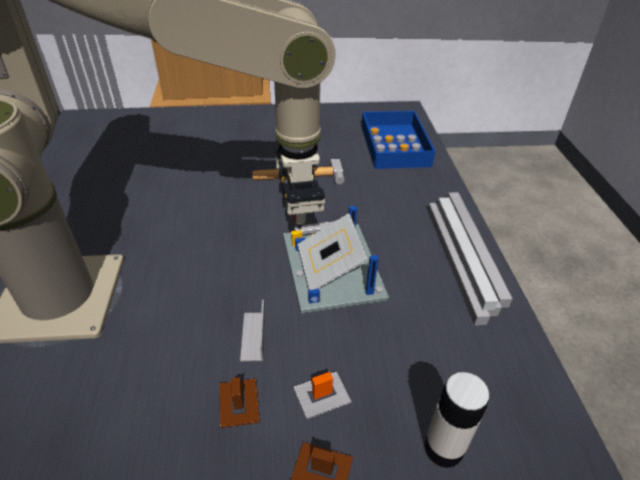

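View pics/w3.png

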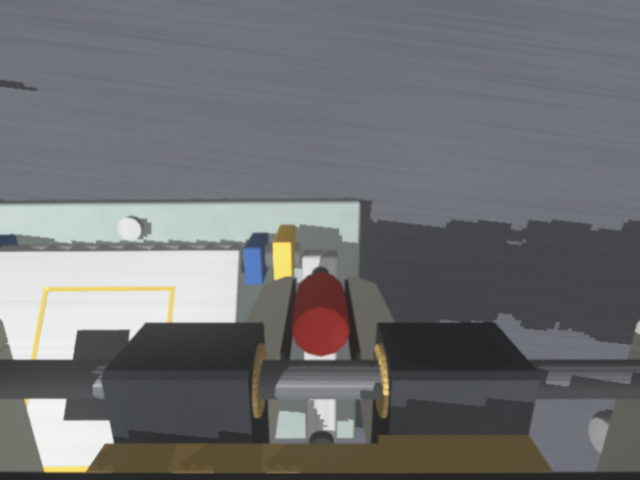

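Call:
carry_out(commands=[[[0,0.2,0,0],[0,0,0,0],[0,0,0,0],[0,0,0,0],[0,0,-1,0],[0,0,-2,0],[0,0,-3,0],[0,0,-3,0],[0,0,-3,0],[0,0,-3,0],[0,0,-2,0],[0,0,0,0],[0,0,0,0]]], claw=4.0)

```text
t: 7.62
tool_pos: [0.4948, 0.1348, 0.2529]
orientation: [-0.176, 3.133, 0.0]
force: [0.1, -0.8, 0.5]
opening: 0.0401
```

```bash
python3 - <<'E'
from h import *
im,p,s=snap("wrist","w4"); print(s["tool_pos"],s["force"])
snap("top","t4");crop("t4",220,190,360,290,5,"t4c")
plan([.45,.02,.25],97,6)
E
```

```text
[0.49481902 0.13480294 0.2528868 ] [ 0.05645455 -0.80955835  0.54676663]
t 7.72 pos [0.4934 0.1346 0.2499] head 96.4 tilt [-1.2e-03 -3.0e-04 -1.0e+00] q6 -1.52
[[[0.93, -1.82, -0.0, -0.1], [0.94, -1.82, -0.0, -0.1], [0.94, -1.81, -0.0, -0.1], [0.94, -1.81, -0.0, -0.1], [0.94, -1.81, -0.0, -0.1], [0.95, -1.81, -0.01, -0.1]]]
end [0.45 0.02 0.25]
```

View pics/w4.png

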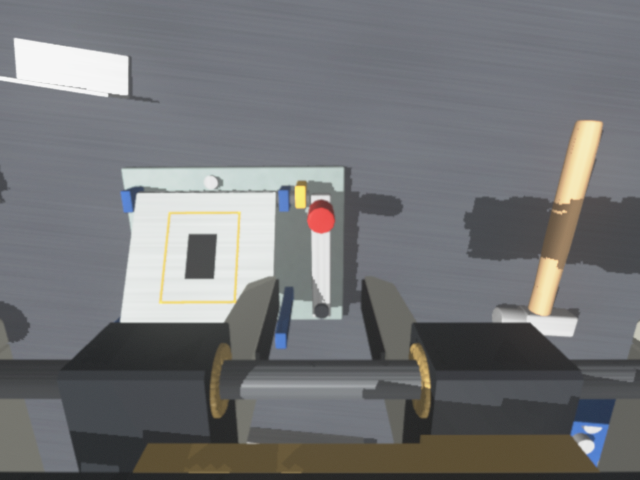

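View pics/t4c.png

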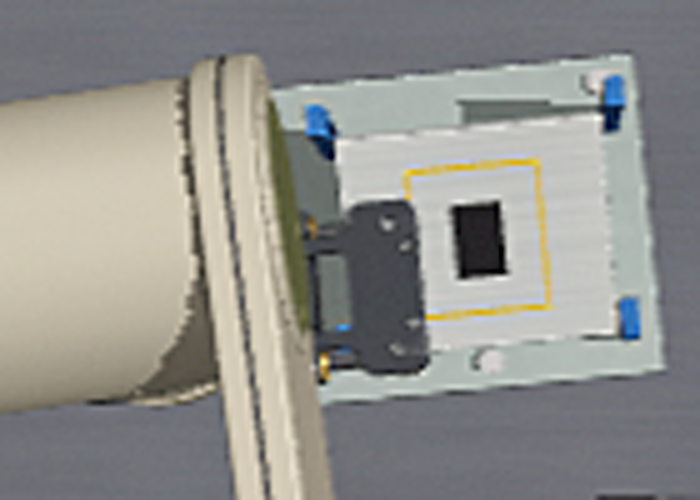

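The keeper bar lies parallel to the base edge against the yellow stop at (300,196), with the knob at (320,216), so it is shut. The outline corners are at (170,212), (240,212), (236,303) and (162,302). Next I'll take a second view from over the sheet.

Call:
carry_out(commands=[[[0,-2,0,0],[0,-2.5,0,0],[0,-2.5,0,0],[0,-2,0,0],[0,0,0,0],[0,0,0,0],[0,0,0,0]]], claw=5.0)

```text
t: 8.3
tool_pos: [0.5033, 0.0458, 0.2494]
orientation: [0.176, -3.135, -0.001]
force: [-0.4, 0.0, -0.6]
opening: 0.0497
```

```bash
python3 - <<'E'
from h import *
im,p,s=snap("wrist","w5"); print(s["tool_pos"],s["dq"])
crop("w5",250,150,410,330,3.3,"w5c")
E
```

```text
[0.50325197 0.04575889 0.2494438 ] [ 0.01812092 -0.00544778 -0.00625643 -0.00132177  0.00164754 -0.00247738]
```

View pics/w5.png

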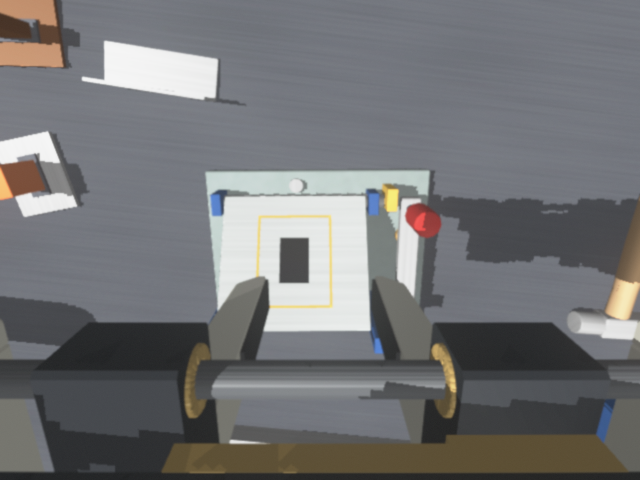

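View pics/w5c.png

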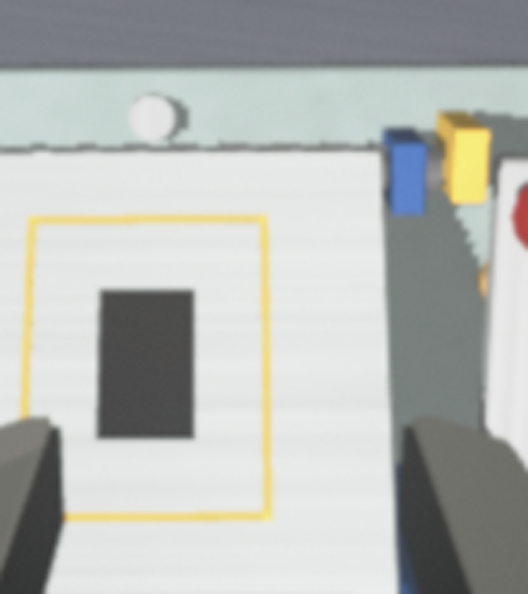

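```bash
cat > fit.py <<'E'
from h import *
np.set_printoptions(precision=4,suppress=True)
T=pickle.load(open("pics/t3.pkl","rb"))[0];S=pickle.load(open("pics/s3.pkl","rb"))[0]
W,sw=pickle.load(open("pics/w5.pkl","rb"))
w=lambda x,y:uc((x,y),250,150,3.3); t=lambda x,y:uc((x,y),220,190,5); s=lambda x,y:uc((x,y),270,160,3.675)
o=lambda sx,sy:(sx*.0445*.99,sy*.0355*.99); a=lambda sx,sy:(sx*.022,sy*.014)
obs=[(W,w(31,219),o(-1,-1)),(W,w(265,218),o(-1,1)),(W,w(270,517),o(1,1)),(W,w(99,290),a(-1,-1)),(W,w(194,290),a(-1,1)),(W,w(193,438),a(1,1)),(W,w(97,437),a(1,-1)),
 (T,t(405,171),o(1,1)),(T,t(537,160),o(1,-1)),(T,t(548,304),o(-1,-1)),(T,t(424,319),o(-1,1)),
 (S,s(274,253),o(1,1)),(S,s(302,335),o(1,-1)),(S,s(167,413),o(-1,-1)),(S,s(141,330),o(-1,1))]
def face(v):
    c,y,th=v[:3],v[3],v[4]; R=Rot.from_euler("zy",[y,-th]).as_matrix(); return c,R
def res(v,ob):
    c,R=face(v); return np.concatenate([(proj(p,c+R@[x,y,0])[0]-uv) for p,uv,(x,y) in ob])
def go(ob,n):
    r=least_squares(res,[.55,.025,.07,.12,.55],args=(ob,),x_scale=.01); print(n,r.x,"rms px",np.sqrt(np.mean(r.fun**2)).round(2)); return r
if __name__=="__main__":
    r=go(obs,"all"); print(r.fun.reshape(-1,2).round(1)); go(obs[:7],"wrist"); go(obs[7:],"top+side"); np.save("face.npy",r.x)
E
python3 fit.py
```

```text
all [0.5504 0.0266 0.0678 0.1053 0.5527] rms px 0.47
[[-0.5 -0.4]
 [-0.2  0.5]
 [-0.2 -0.2]
 [ 0.1 -0.1]
 [ 0.1  0. ]
 [ 0.5  0.2]
 [-0.1  0.6]
 [-0.5  0.3]
 [-0.4  0.5]
 [ 0.2  1.3]
 [-0.7  0.1]
 [ 0.2  0.5]
 [ 0.4 -0.5]
 [-0.8  0.1]
 [ 0.7  0.7]]
wrist [0.5505 0.0266 0.0673 0.1044 0.5567] rms px 0.31
top+side [0.5507 0.0258 0.069  0.1087 0.5492] rms px 0.53
```

```bash
python3 - <<'E'
from h import *
p=pickle.load(open("pics/t3.pkl","rb"))[0]
print("can top",onz(p,(475,181),.17),onz(p,(457,193),0.02))
plan([.49,-.255,.20],106.5,10)
E
```

```text
can top [ 0.69003714 -0.36577034  0.17      ] [ 0.68926695 -0.3639324   0.02      ]
t 8.35 pos [0.5034 0.0461 0.2497] head 96.5 tilt [-1.6e-03  4.0e-04 -1.0e+00] q6 -1.69
[[[0.47, -2.98, 0.5, -1.0], [0.52, -2.97, 0.5, -1.0], [0.58, -2.96, 0.5, -1.0], [0.63, -2.95, 0.49, -1.0], [0.68, -2.94, 0.5, -1.0], [0.73, -2.92, 0.49, -1.0], [0.78, -2.91, 0.5, -1.0], [0.83, -2.9, 0.49, -1.0], [0.88, -2.88, 0.5, -1.0], [0.92, -2.86, 0.49, -1.0]]]
end [ 0.49  -0.255  0.2  ]
```

Call:
carry_out(commands=[[[0.45,-3.0,0.5,-1.0],[0.5,-3.0,0.5,-1.0],[0.6,-2.95,0.5,-1.0],[0.65,-2.95,0.5,-1.0],[0.7,-2.95,0.5,-1.0],[0.75,-2.9,0.5,-1.0],[0.8,-2.9,0.5,-1.0],[0.85,-2.9,0.5,-1.0],[0.9,-2.9,0.5,-1.0],[0.9,-2.85,0.5,-1.0],[0,0,0,0],[0,0,0,0],[0,0,0,0]]])

```text
t: 9.43
tool_pos: [0.49, -0.255, 0.2003]
orientation: [0.45, -3.109, -0.002]
force: [-0.6, 0.2, -0.2]
opening: 0.0497
```

```bash
python3 - <<'E'
from h import *
im,p,s=snap("wrist","w6"); print(s["tool_pos"],abs(s["dq"]).max())
crop("w6",200,130,430,330,3,"w6c")
E
```

```text
[ 0.48998734 -0.25496171  0.20031388] 0.016831757349936284
```

View pics/w6c.png

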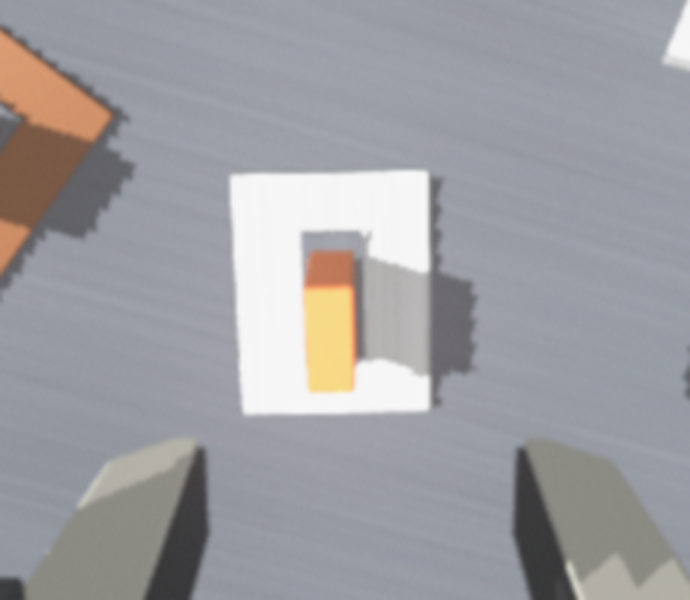

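The wrist crop shows the grey plate, corners (231,175), (429,171), (430,409), (243,414), with the orange tab in its middle. This is the right plate. Next I'll fit its pose.

```bash
python3 - <<'E'
from h import *
np.set_printoptions(precision=4,suppress=True)
p,s=pickle.load(open("pics/w6.pkl","rb")); T=pickle.load(open("pics/t3.pkl","rb"))[0];S=pickle.load(open("pics/s3.pkl","rb"))[0]
w=lambda x,y:uc((x,y),200,130,3);t=lambda x,y:uc((x,y),340,230,5);q=lambda x,y:uc((x,y),210,350,4.5)
P=[(p,w(231,175),(-40,-31,5)),(p,w(429,171),(-40,31,5)),(p,w(430,409),(40,31,5)),(p,w(243,414),(40,-31,5)),
(p,w(304,287),(-16,-7,52)),(p,w(354,286),(-16,7,52)),(p,w(354,390),(16,7,52)),(p,w(309,391),(16,-7,52))]
Q=[(T,t(426,49),(40,-31,5)),(T,t(466,185),(-40,-31,5)),(T,t(356,214),(-40,31,5)),(T,t(314,82),(40,31,5)),(S,q(636,235),(40,-31,5)),(S,q(436,306),(-40,-31,5)),(S,q(377,164),(-40,31,5)),(S,q(572,98),(40,31,5))]
def res(v,ob): 
    R=Rot.from_euler("z",v[3]).as_matrix(); return np.concatenate([proj(pp,v[:3]+R@(np.array(X)/1000))[0]-uv for pp,uv,X in ob])
for ob in (P,Q,P+Q):
    r=least_squares(res,[.511,-.259,0,.28],args=(ob,),x_scale=.01); print(r.x,np.degrees(r.x[3]),np.sqrt(np.mean(r.fun**2)))
    if ob is P: print(r.fun.reshape(-1,2).round(1))
E
```

```text
[ 0.5091 -0.2577 -0.0004  0.308 ] 17.648108175659726 0.42849898206999176
[[ 0.2 -0.1]
 [-0.1 -0.1]
 [-0.2 -0.3]
 [ 0.5 -0.8]
 [-0.2 -0.2]
 [-0.2 -0.2]
 [ 0.6  0.7]
 [-0.6  0.7]]
[ 0.5108 -0.2592 -0.0006  0.2932] 16.79665724439247 0.46295267591169453
[ 0.51   -0.2576 -0.0029  0.3039] 17.414234262611714 0.61388275908893
```

```bash
python3 - <<'E'
from h import *
plan([.5097,-.258,.08],107.4,5)
E
```

```text
t 9.48 pos [ 0.4902 -0.2547  0.2006] head 106.5 tilt [-1.e-04  6.e-04 -1.e+00] q6 -2.43
[[[-0.36, -0.18, 2.41, -0.2], [-0.35, -0.18, 2.41, -0.2], [-0.36, -0.17, 2.41, -0.2], [-0.35, -0.18, 2.42, -0.2], [-0.35, -0.18, 2.41, -0.2]]]
end [ 0.5097 -0.258   0.08  ]
```

Call:
carry_out(commands=[[[-0.35,-0.18,2.4,-0.2],[-0.35,-0.18,2.4,-0.2],[-0.35,-0.18,2.4,-0.2],[-0.35,-0.18,2.4,-0.2],[-0.35,-0.18,2.4,0],[0,0,1.5,0],[0,0,1.5,0],[0,0,1.3,0],[0,0,0.8,0],[0,0,0,0],[0,0,0,0]]])

```text
t: 10.4
tool_pos: [0.5093, -0.2592, 0.0298]
orientation: [0.472, -3.106, -0.0]
force: [-0.5, 0.1, 0.3]
opening: 0.05
```

```bash
python3 - <<'E'
from h import *
im,p,s=snap("wrist","w7"); print(s["tool_pos"],s["force"])
crop("w7",200,180,440,380,3,"w7c")
plan([.5097,-.258,.029],107.4,5)
E
```

```text
[ 0.50929257 -0.25916653  0.0298133 ] [-0.54204902  0.06562284  0.30503724]
t 10.45 pos [ 0.5098 -0.2597  0.0306] head 107.3 tilt [ 1.e-03 -6.e-04 -1.e+00] q6 -2.43
[[[-0.01, 0.03, 0.03, -0.0], [-0.01, 0.03, 0.03, -0.0], [-0.01, 0.03, 0.03, -0.0], [-0.01, 0.04, 0.03, -0.0], [-0.01, 0.03, 0.04, -0.0]]]
end [ 0.5098 -0.258   0.029 ]
```

View pics/w7c.png

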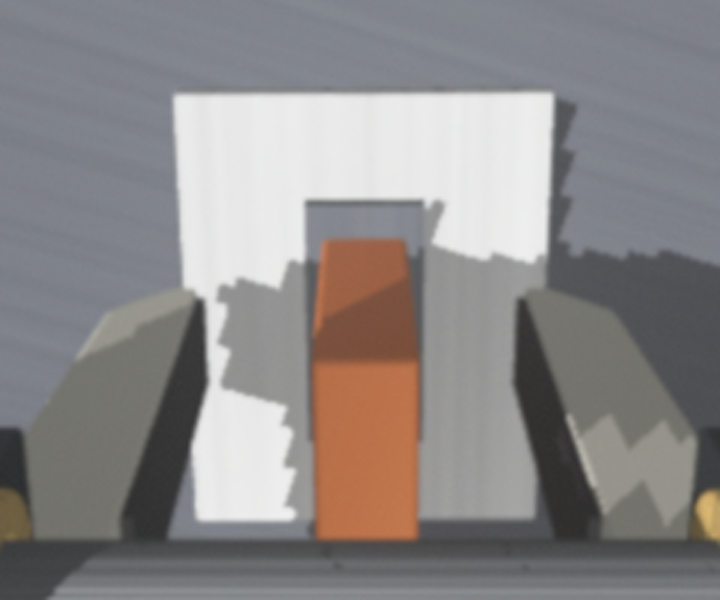

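The tab is centred and square between the fingers, so I'll close and lift a little.

Call:
carry_out(commands=[[[0,0,0,0],[0,0,0,0],[0,0,0,0],[0,0,0,0],[0,0,0,0],[0,0,0,0],[0,0,0,0]]], claw=0.5, grip_force=18)

```text
t: 11.03
tool_pos: [0.5091, -0.2596, 0.0298]
orientation: [-0.471, 3.106, 0.0]
force: [-0.2, 0.3, 1.2]
opening: 0.014
```

Call:
carry_out(commands=[[[0,0,-0.5,0],[0,0,-1.5,0],[0,0,-2.5,0],[0,0,-2.5,0],[0,0,-2.5,0],[0,0,-2.5,0],[0,0,-1.5,0],[0,0,0,0],[0,0,0,0],[0,0,0,0]]])

```text
t: 11.87
tool_pos: [0.5083, -0.2592, 0.1629]
orientation: [0.471, -3.104, -0.002]
force: [-0.5, 0.5, -2.5]
opening: 0.0138
```

```bash
python3 - <<'E'
from h import *
im,p,s=snap("wrist","w8"); print(s["tool_pos"],s["force"],s["wrist_torque"],s["opening"])
crop("w8",200,180,440,380,3,"w8c")
E
```

```text
[ 0.50829427 -0.25919487  0.16292708] [-0.46185446  0.48581114 -2.51503891] [0.02489899 0.01388167 0.00421891] 0.013758649704249431
```

View pics/w8c.png

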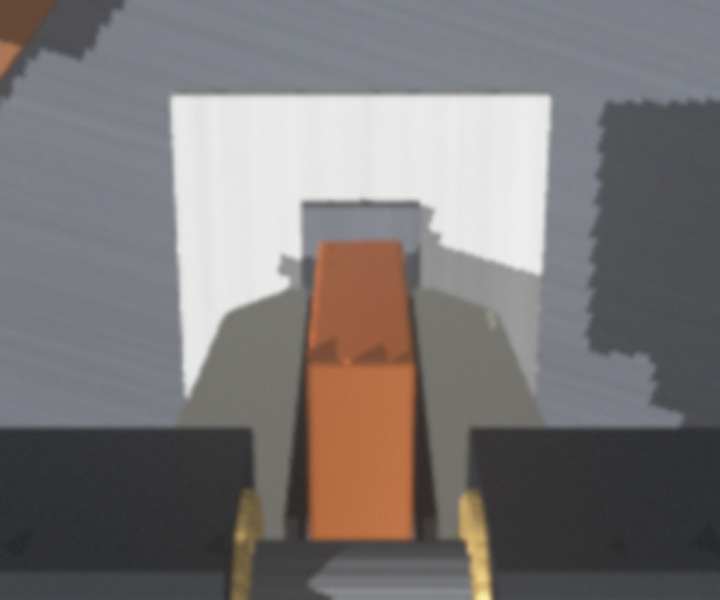

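```bash
python3 - <<'E'
from h import *
np.set_printoptions(precision=4,suppress=True)
p,s=pickle.load(open("pics/w8.pkl","rb"))
R0=Rot.from_rotvec(s["orientation"]).as_matrix(); t0=s["tool_pos"]
w=lambda x,y:uc((x,y),200,180,3)
# tool frame: x_tool=-plate x, z_tool=-plate z, y_tool = plate y
P=[(w(171,95),(-40,-31,5)),(w(551,95),(-40,31,5)),(w(308,363),(-16,-7,52)),(w(414,363),(-16,7,52)),(w(319,241),(-16,-7,5)),(w(402,241),(-16,7,5))]
def res(v):
    Rp=np.diag([-1,1,-1])@Rot.from_euler("zyx",[v[3],v[4],0]).as_matrix()
    X=[R0@(v[:3]+Rp@(np.array(X)/1000))+t0 for _,X in P]
    return (proj(p,X)-[u for u,_ in P]).ravel()
r=least_squares(res,[0,0,.03,0,0],x_scale=.01); print(r.x,r.fun.reshape(-1,2).round(1))
v=np.load("face.npy");C=v[:3];yaw,th=v[3:];print(C,yaw,th)
h=.0348
for f in np.linspace(0,th,8):
    E=np.array([.04*np.cos(th),.04*np.sin(th)]);G=E-.04*np.array([np.cos(f),np.sin(f)])+h*np.array([-np.sin(f),np.cos(f)])
    print(f.round(2),(C+[G[0]*np.cos(yaw),G[0]*np.sin(yaw),G[1]-.005]),(G*100).round(2))
plan([.5444,.0260,.20],96.0,11)
E
```

```text
[-0.0008  0.0005  0.0267 -0.0001 -0.017 ] [[-0.6  1. ]
 [ 0.5  1.1]
 [-0.7 -0.1]
 [ 0.7 -0.1]
 [-0.  -0.9]
 [ 0.2 -0.9]]
[0.5504 0.0266 0.0678] 0.10532197329927197 0.5526529542595999
0.0 [0.5445 0.026  0.1186] [-0.6   5.58]
0.08 [0.5419 0.0257 0.1153] [-0.86  5.25]
0.16 [0.5395 0.0255 0.1118] [-1.09  4.91]
0.24 [0.5375 0.0253 0.1082] [-1.3   4.54]
0.32 [0.5357 0.0251 0.1044] [-1.48  4.17]
0.39 [0.5342 0.0249 0.1005] [-1.63  3.77]
0.47 [0.5331 0.0248 0.0965] [-1.74  3.37]
0.55 [0.5322 0.0247 0.0924] [-1.83  2.96]
t 11.92 pos [ 0.508  -0.259   0.1624] head 107.2 tilt [-0.0029  0.0018 -1.    ] q6 -2.43
[[[-1.08, 2.38, -0.34, 1.0], [-1.04, 2.4, -0.34, 1.0], [-1.0, 2.41, -0.34, 1.0], [-0.96, 2.43, -0.34, 1.0], [-0.91, 2.45, -0.34, 1.0], [-0.87, 2.46, -0.34, 1.0], [-0.83, 2.48, -0.34, 1.0], [-0.79, 2.49, -0.33, 1.0], [-0.74, 2.5, -0.34, 1.0], [-0.7, 2.52, -0.33, 1.0], [-0.66, 2.53, -0.34, 1.0]]]
end [0.5444 0.026  0.2   ]
```

Call:
carry_out(commands=[[[0,0,-2,0],[0,0,-1.8,0],[-1.1,2.4,0,1.0],[-1.05,2.4,0,1.0],[-1.0,2.4,0,1.0],[-0.95,2.4,0,1.0],[-0.9,2.45,0,1.0],[-0.85,2.45,0,1.0],[-0.8,2.5,0,1.0],[-0.8,2.5,0,1.0],[-0.75,2.5,0,1.0],[-0.7,2.5,0,1.0],[-0.65,2.5,0,1.2],[0,0,0,0],[0,0,0,0],[0,0,0,0]]])

```text
t: 13.25
tool_pos: [0.5444, 0.0246, 0.2011]
orientation: [0.167, -3.135, 0.0]
force: [0.2, -0.6, -2.6]
opening: 0.0139
```

```bash
python3 - <<'E'
from h import *
im,p,s=snap("wrist","w9"); print(s["tool_pos"],s["force"],s["wrist_torque"],s["opening"])
snap("side","s9"); crop("s9",230,120,430,300,3.3,"s9c")
plan([.5444,.0260,.135],96.0,5)
E
```

```text
[0.54441861 0.02457847 0.20110884] [ 0.22774505 -0.55865925 -2.60449857] [ 0.01067423  0.00684597 -0.03378168] 0.013921522352819274
t 13.35 pos [0.5448 0.0239 0.2018] head 96.0 tilt [-1.4e-03 -3.0e-04 -1.0e+00] q6 -1.73
[[[0.0, 0.04, 1.34, 0.0], [0.0, 0.04, 1.33, 0.0], [0.0, 0.04, 1.34, 0.0], [0.0, 0.05, 1.33, 0.0], [0.0, 0.04, 1.34, 0.0]]]
end [0.5444 0.026  0.135 ]
```

View pics/s9c.png

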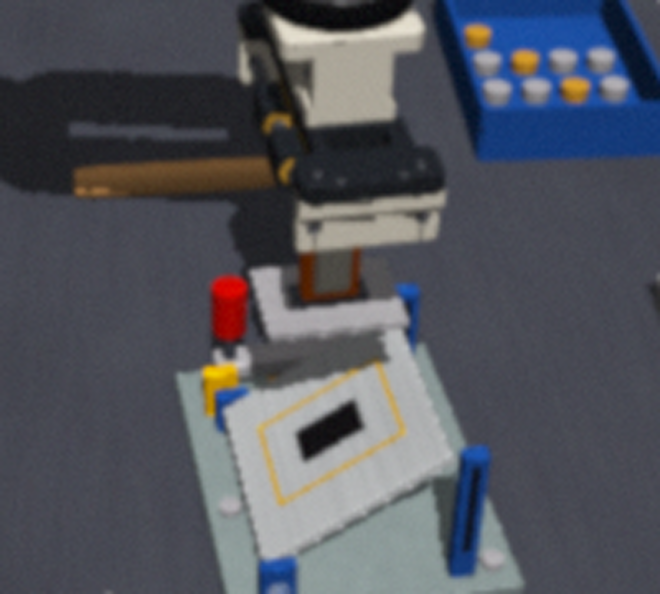

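View pics/w9.png

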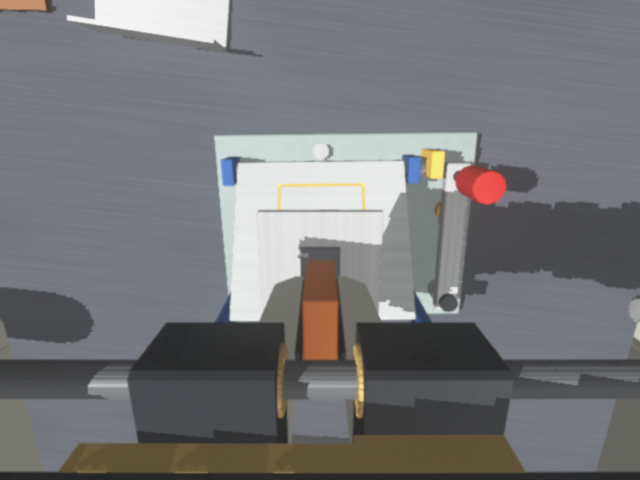

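Call:
carry_out(commands=[[[0,0.15,1.5,0],[0,0,1.5,0],[0,0,1.5,0],[0,0,1.5,0],[0,0,1.0,0],[0,0,0.5,0],[0,0,0,0],[0,0,0,0],[0,0,0,0]]], grip_force=12)

```text
t: 14.1
tool_pos: [0.5458, 0.0261, 0.1287]
orientation: [-0.165, 3.136, -0.0]
force: [-0.3, -0.4, -2.9]
opening: 0.014
```

```bash
python3 - <<'E'
from h import *
plan([.5444,.0260,.1185],96.0,5)
from plant import robot
for i in range(3): 
    robot.read_camera("top"); s=robot.read_state(); print(s["tool_pos"],s["force"],s["wrist_torque"])
E
```

```text
t 14.1 pos [0.5458 0.0261 0.1287] head 96.0 tilt [ 1.6e-03 -1.0e-04 -1.0e+00] q6 -1.72
[[[0.03, -0.0, 0.2, 0.0], [0.03, -0.0, 0.21, 0.0], [0.03, -0.0, 0.2, 0.0], [0.02, -0.0, 0.21, 0.0], [0.03, -0.0, 0.2, 0.0]]]
end [0.5444 0.026  0.1185]
[0.54587465 0.0261957  0.1288714 ] [ 0.29974432  0.50597148 -2.48897542] [0.01585221 0.01548883 0.00307783]
[0.54582914 0.02627721 0.12881344] [-0.30534165  0.5637289  -2.40143021] [ 0.03050899 -0.01990801  0.0008782 ]
[0.54572924 0.02631547 0.12867594] [ 0.32613802 -0.24386805 -2.67972801] [ 0.03971758 -0.00589528 -0.07237967]
```

Call:
carry_out(commands=[[[0.06,0,0.3,0],[0.06,0,0.3,0],[0,0,0.3,0],[0,0,0.1,0],[0,0,0,0],[0,0,0,0],[0,0,0,0]]])

```text
t: 14.83
tool_pos: [0.5432, 0.0262, 0.1174]
orientation: [0.166, -3.136, 0.0]
force: [-5.5, -1.4, 2.8]
opening: 0.0137
```

```bash
python3 - <<'E'
from h import *
im,p,s=snap("wrist","w10"); print(s["tool_pos"],s["force"],s["wrist_torque"])
crop("w10",180,100,460,360,2.8,"w10c")
E
```

```text
[0.54321677 0.02616326 0.11744255] [-5.50920364 -1.36599901  2.84349658] [-0.09760214  0.8210197   0.05393939]
```

View pics/w10c.png

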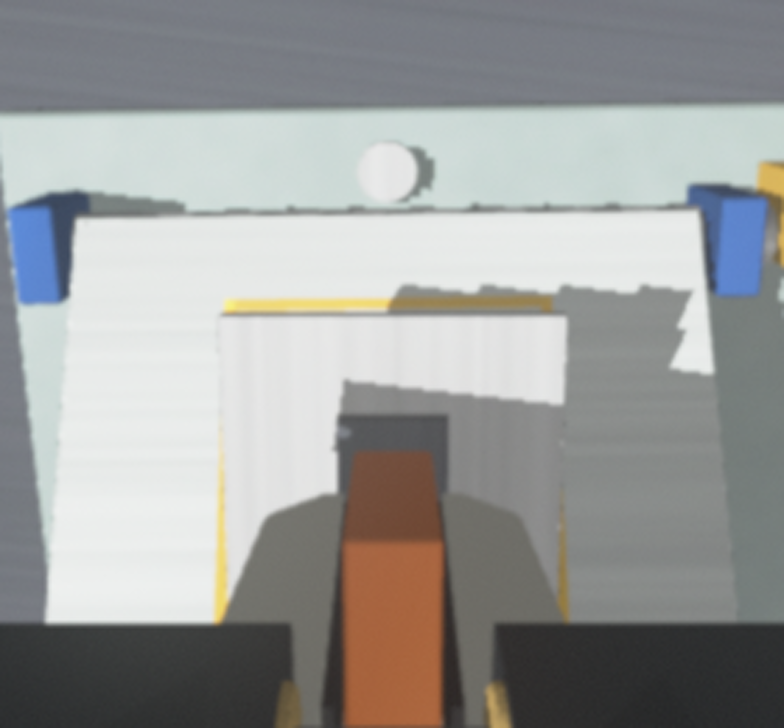

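Call:
carry_out(commands=[[[0.25,0,0.3,0],[0.25,0,0.35,0],[0.2,0,0.35,0],[0,0,0,0],[0,0,0,0]]])

```text
t: 15.3
tool_pos: [0.5363, 0.0255, 0.1068]
orientation: [0.165, -3.136, -0.0]
force: [-0.3, 0.6, -3.7]
opening: 0.0138
```

```bash
python3 - <<'E'
from h import *
im,p,s=snap("side","s11"); print(s["tool_pos"],s["force"],s["wrist_torque"])
crop("s11",230,120,430,300,3.3,"s11c")
E
```

```text
[0.53625959 0.02550683 0.10682434] [-0.29106679  0.63792905 -3.72485626] [0.03366752 0.08604532 0.03633422]
```

View pics/s11c.png

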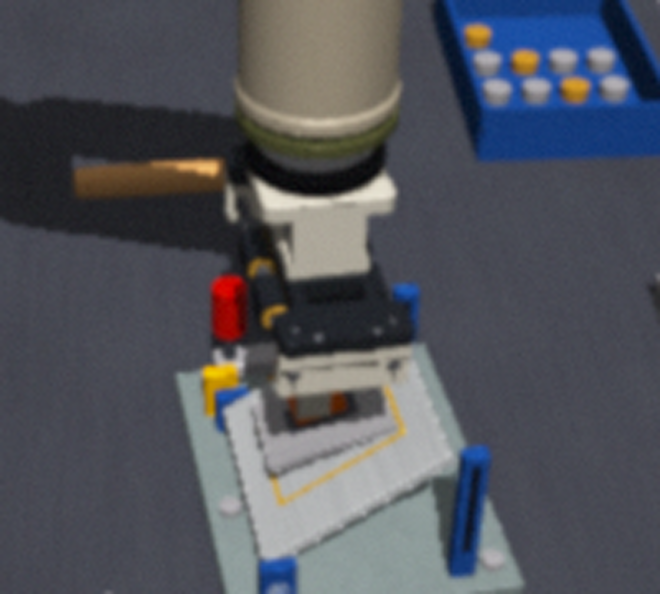

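Call:
carry_out(commands=[[[0.12,0,0.35,0],[0.12,0,0.35,0],[0.1,0,0.35,0],[0,0,0,0],[0,0,0,0],[0,0,0,0]]])

```text
t: 15.85
tool_pos: [0.5332, 0.0251, 0.0966]
orientation: [0.166, -3.136, -0.0]
force: [0.6, 1.0, -3.4]
opening: 0.0141
```

```bash
python3 - <<'E'
from h import *
im,p,s=snap("wrist","w12"); print(s["tool_pos"],s["force"],s["wrist_torque"])
crop("w12",180,100,460,360,2.8,"w12c")
im,p,s=snap("side","s12"); crop("s12",270,190,390,300,5,"s12c")
E
```

```text
[0.53316924 0.02511277 0.09663396] [ 0.62610959  0.99718148 -3.36942247] [-0.01099146  0.04500241 -0.00415216]
```

View pics/w12c.png

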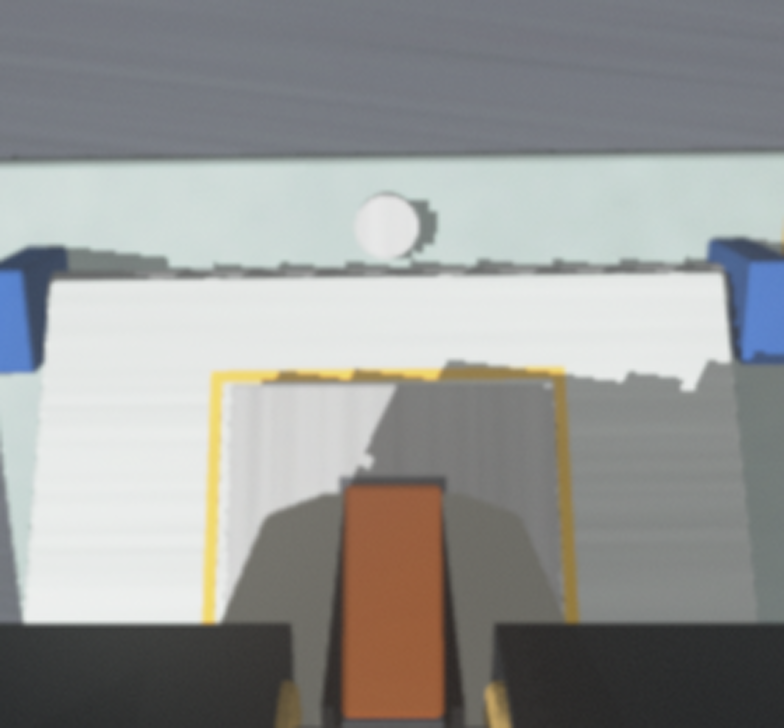

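View pics/s12c.png

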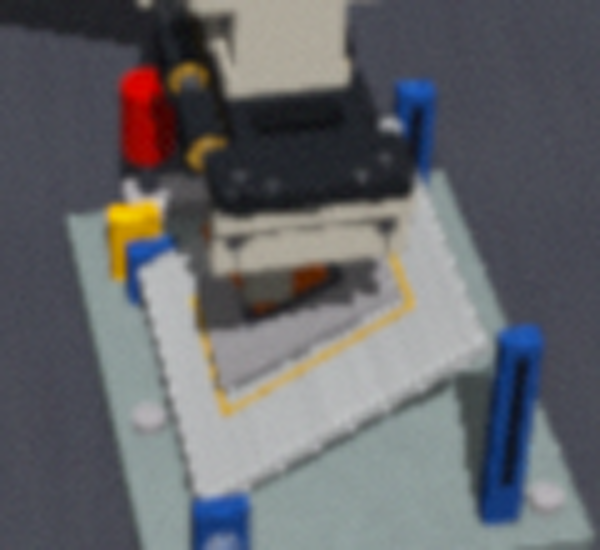

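Call:
carry_out(commands=[[[0.05,0,0.2,0],[0.05,0,0.2,0],[0,0,0,0],[0,0,0,0],[0,0,0,0]]], grip_force=14)

```text
t: 16.37
tool_pos: [0.5328, 0.025, 0.0934]
orientation: [-0.166, 3.136, -0.0]
force: [-0.3, -1.2, 1.3]
opening: 0.014
```

```bash
python3 - <<'E'
from h import *
im,p,s=snap("wrist","w13"); print(s["tool_pos"],s["force"],s["wrist_torque"])
crop("w13",180,100,460,360,2.8,"w13c")
E
```

```text
[0.53283561 0.02503873 0.0934307 ] [-0.27971197 -1.1506037   1.30796702] [ 0.17258908 -0.09537747  0.04363279]
```

View pics/w13c.png

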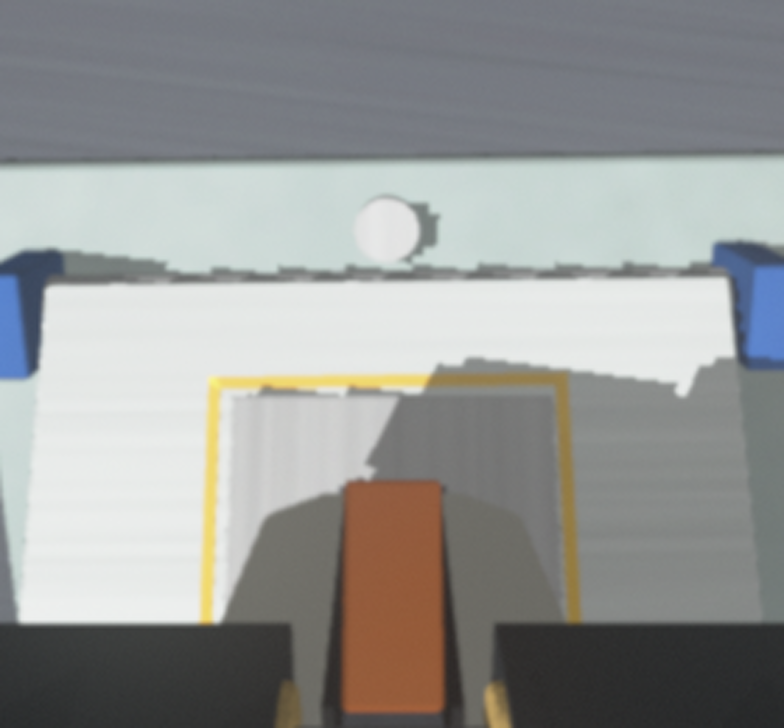

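Call:
carry_out(commands=[[[-0.05,0,0.08,0],[-0.05,0,0.08,0],[0,0,0,0],[0,0,0,0],[0,0,0,0]]], grip_force=16)

```text
t: 16.83
tool_pos: [0.5333, 0.0249, 0.093]
orientation: [0.165, -3.137, 0.001]
force: [-9.2, -2.0, 15.2]
opening: 0.0141
```

```bash
cat > ft.py <<'E'
from h import *
from plant import robot
np.set_printoptions(precision=3,suppress=True)
v=np.load("face.npy"); n=Rot.from_euler("zy",[v[3],-v[4]]).as_matrix()
F=[]
for i in range(4):
    s=robot.read_state(); F.append(s["force"]-[0,0,-2.6]); robot.read_camera("side")
f=np.mean(F,0); print(s["t"],s["tool_pos"],"contact world",f,"face-frame",n.T@f,"torque",s["wrist_torque"])
G=s["tool_pos"]+[0,0,.005]-v[:3]; print("G in face mm",n.T@G*1000,"opening",s["opening"])
E
python3 ft.py
```

```text
16.9833 [0.533 0.025 0.093] contact world [-9.489 -1.945 17.839] face-frame [ 1.077 -2.069 20.164] torque [0.185 1.633 0.054]
G in face mm [ 1.072 -1.846 34.724] opening 0.013873181786756976
```

Call:
carry_out(commands=[[[0.05,0,-0.09,0],[0,0,0,0],[0,0,0,0],[0,0,0,0]]])

```text
t: 17.37
tool_pos: [0.5331, 0.025, 0.093]
orientation: [-0.166, 3.137, -0.0]
force: [-4.6, -0.9, 7.5]
opening: 0.0139
```

```bash
python3 ft.py; python3 - <<'E'
from h import *
snap("wrist","w14");crop("w14",230,200,410,330,4.4,"w14c"); snap("side","s14");crop("s14",270,190,390,300,5,"s14c"); 
snap("top","t14");crop("t14",220,190,360,290,5,"t14c")
E
```

```text
17.5167 [0.533 0.025 0.093] contact world [-4.486 -0.98  10.327] face-frame [ 1.491 -1.143 11.145] torque [ 0.22   0.735 -0.015]
G in face mm [ 0.923 -1.771 34.847] opening 0.01371115083669297
```

View pics/w14c.png

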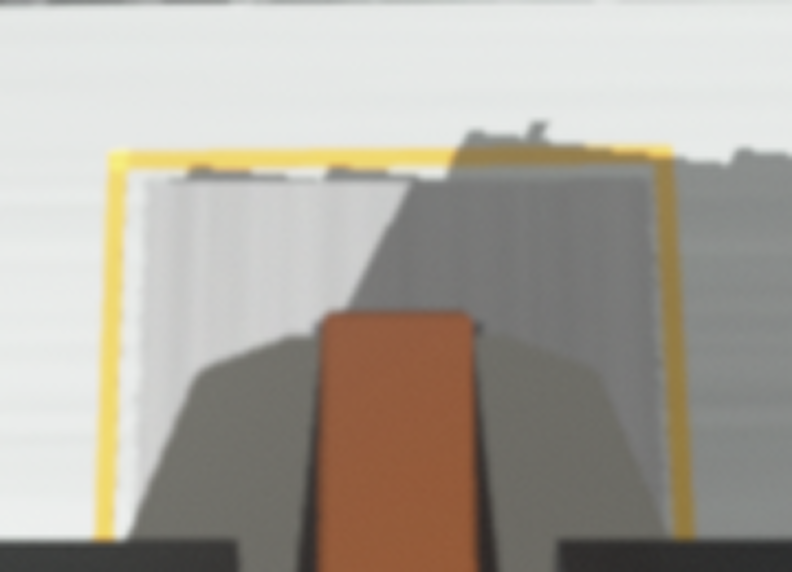

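View pics/s14c.png

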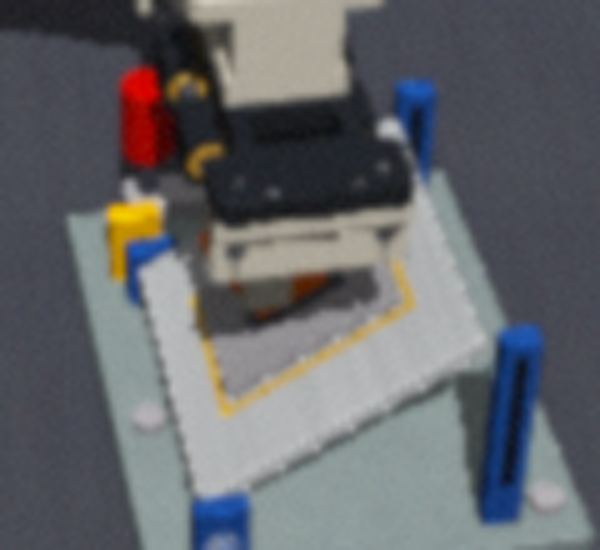

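View pics/t14c.png

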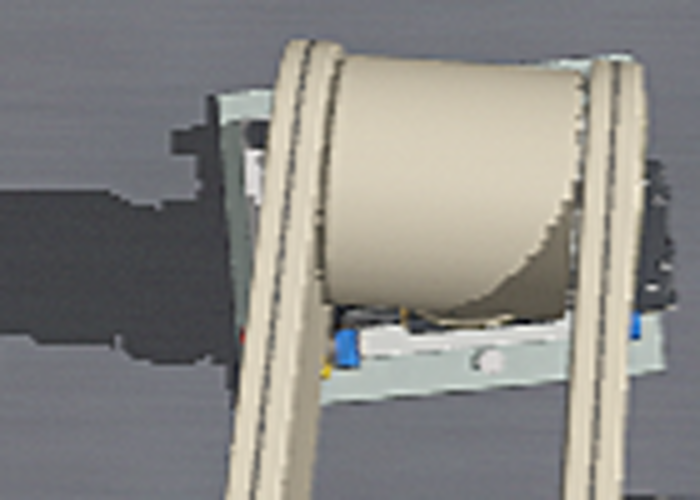

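```bash
cat > chk.py <<'E'
from h import *
np.set_printoptions(precision=2,suppress=True)
v=np.load("face.npy");R=Rot.from_euler("zy",[v[3],-v[4]]).as_matrix()
def onf(p,uv,h):
    n=cv2.undistortPoints(np.array([[uv]],float),p["mtx"],p["dist_coeffs"]).ravel()
    d=R.T@p["R"].T@np.r_[n,1];c=R.T@(-p["R"].T@p["t"]-v[:3]); return (c+d*(h-c[2])/d[2])*1000
E
python3 - <<'E'
from chk import *
p,_=pickle.load(open("pics/w14.pkl","rb")); w=lambda x,y:uc((x,y),230,200,4.4)
for n,q,h in [("out low -y (centreline)",(117,158),0),("out low +y",(664,153),0),("out -y side",(106,500),0),("out +y side",(683,500),0),
 ("plate low -y",(141,180),.005),("plate low +y",(653,178),.005),("plate -y far",(134,480),.005),("plate +y far",(665,480),.005)]:
    print(n,onf(p,w(*q),h))
p,_=pickle.load(open("pics/s14.pkl","rb")); q=lambda x,y:uc((x,y),270,190,5)
for n,c,h in [("side out low -y",(228,411),0),("out up -y",(412,305),0),("plate low -y",(227,388),.005),("sheet low -y",(205,500),0),("sheet up -y",(490,335),0),("plate low bottom",(228,396),0)]: print(n,onf(p,q(*c),h))
crop("s3",270,190,390,300,5,"s3c")
E
```

```text
out low -y (centreline) [-43.66 -34.61   0.  ]
out low +y [-44.29  35.92   0.  ]
out -y side [ -0.97 -34.72   0.  ]
out +y side [-0.1  35.76  0.  ]
plate low -y [-39.54 -31.     5.  ]
plate low +y [-39.71  33.17   5.  ]
plate -y far [ -3.   -30.92   5.  ]
plate +y far [-2.25 32.56  5.  ]
side out low -y [-42.07 -35.74   0.  ]
out up -y [ 43.5 -35.8   0. ]
plate low -y [-38.15 -29.07   5.  ]
sheet low -y [-60.49 -74.59   0.  ]
sheet up -y [ 67.92 -73.22   0.  ]
plate low bottom [-40.47 -27.79   0.  ]
```

View pics/s3c.png

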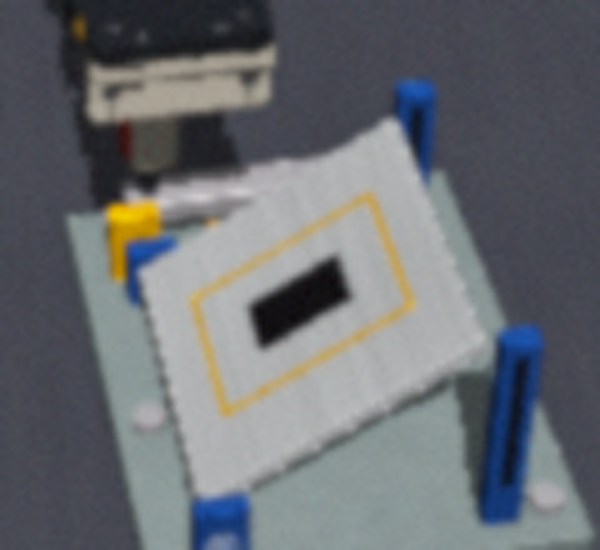

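Call:
carry_out(commands=[[[0,0,-0.01,0],[0,0,0,0],[0,0,0,0],[0,0,0,0],[0,0,0,0],[0,0,0,0],[0,0,0,0],[0,0,0,0],[0,0,0,0],[0,0,0,0],[0,0,0,0],[0,0,0,0]]])

```text
t: 18.72
tool_pos: [0.5331, 0.025, 0.0931]
orientation: [-0.165, 3.137, -0.0]
force: [-3.9, -1.3, 7.4]
opening: 0.014
```

```bash
python3 ft.py; python3 - <<'E'
from h import *
snap("side","s15");snap("wrist","w15")
E
```

```text
18.8667 [0.533 0.025 0.093] contact world [-4.43  -1.526 10.132] face-frame [ 1.379 -1.68  10.949] torque [0.217 0.646 0.032]
G in face mm [ 0.936 -1.754 34.874] opening 0.014019838310346693
```

View pics/s15.png

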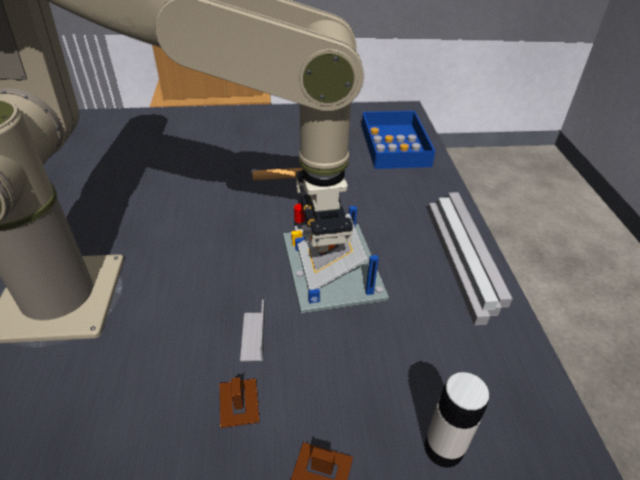

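View pics/w15.png

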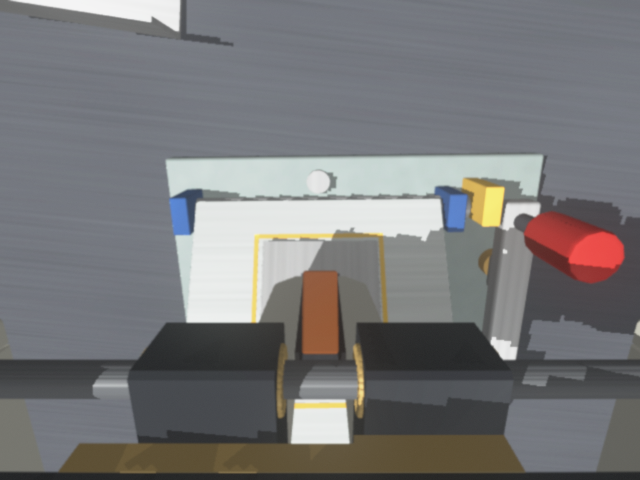

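The bar is shut, the plate sits inside the outline, the bystanders haven't moved, and the push holds steady at about 11 N. I'm handing in the job.

```bash
python3 -c "
from plant import robot
print(robot.close_job()); s=robot.read_state(); print(s['t'],s['force'])"
```

```text
the job is handed in; nothing more can be done
None
the job is handed in; nothing more can be done
```

I swung the keeper bar shut, then gripped the plate by its orange tab and pressed it onto the sloped sheet. I handed the job in at about 19 s with the plate still gripped and pushed. No verdict is reported.

What the last checks showed:

- **Keeper:** The bar snapped in, and I pushed it against the yellow stop with about 12 N. After release it still lies parallel to the base edge.
- **Plate position:** The camera measured it within about 0.5 mm of the outline's centre and square to it.
- **Push:** About 11 N along the sheet's normal, steady over more than a second. It peaked at about 20 N for under half a second before I backed off.
- **Flatness:** The centre of pressure worked out well inside the plate, which means face contact and not edge contact.
- **Sheet and bystanders:** The sheet's corners show at the same pixels in the side view before and after. The spray can and offcut look unmoved there; the arm hides most of the hammer.

Two checks disagreed slightly:

- **Arm pose vs camera:** The arm's measured pose puts the plate about 1 to 2 mm off centre, upslope and to the right. The outline leaves 4.5 mm on each side.
- **Plate width:** The plate looked about 2 % too wide in the wrist picture. I took this as picking and calibration error, because the grip height (34.9 mm above the sheet) and the force both fit flush contact. The plate's upper edge was hidden by the gripper, so I could not see it directly.

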